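# Set the creaser's gap dial by clicks and run it

### The arm

A 7-joint arm with a two-finger parallel gripper is mounted at the origin on a cart in front of the work surface, level with it; the furniture and walls round the work are solid. World frame = base frame: x ahead of the robot, y to its left, z up, the work surface at z = 0. Lengths are in mm, angles in rad, forces in N, time in s.
With the tool pointing down it reaches from about 400 to 900 mm from the base axis. Payload 5.6 kg.
Tool frame: the origin (TCP) lies at the very end of the fingers, on their centre line; the grasp point (between the pads) lies grip_point_offset behind it (grip_point_offset is the distance from the TCP to the grasp point, in mm); z points along the fingers, y is the line along which they close (so a half turn about z gives the same grasp; the last joint's range is limited). The gripper opens to 92 mm and grips with 3 to 60 N. Pads are 20 mm wide; open, the fingers measure 128 mm over their backs; the gripper's body (75 mm by 189 mm) begins 69 mm behind the grasp point.
Start: joints at [1.217, 0.468, -0.012, 1.603, 0.006, 1.071, -0.056], TCP at [198.742, -618.879, 214.592] pointing down, gripper open.
Joint ranges: [-2.53, 2.53], [-0.31, 2.02], [-1.57, 1.55], [0.28, 2.44], [-1.29, 4.43], [0.15, 1.84], [-2.92, 2.92]. Speed limits (rad/s): [2.57, 2.57, 3.14, 3.14, 3.14, 3.14, 3.14].

### API

Orientations are given as a unit quaternion [w, x, y, z].
In Python, from bench import move_ptp, move_l, set_joints, command_gripper, dwell, ik, state, read_camera, PlanningError, sign_off, grip_point_offset gives the robot as it stands. The module is installed in compiled form; this text tells all that it offers. Calls block until the motion is done:
- move_ptp(position, orientation): joint-space move of the TCP to a pose.
- move_l(position, frame=None, speed=150): straight line of the TCP; frame=None keeps the orientation; speed is the mean speed in mm/s.
- set_joints(angles): joint-space move.
- command_gripper(opening): opening from 0.0 (shut) to 1.0 (fully open); the grip force is fixed at half the most; returns when the fingers have stopped.
- dwell(seconds).
- ik(position, orientation): joint angles nearest the present ones, or None.
- state(): the state.
- read_camera(name): name is "scene" or "side" or "wrist"; returns a dict with "image" (400x640x3 uint8, red, green, blue), "z_map" (400x640 float32, mm along the optical axis (not along the pixel's ray), 0 where there is no reading), "fx", "fy", "cx", "cy" (pixels), "rvec" (rotation vector, rad) and "tvec" (3), from world to camera coordinates, as OpenCV has them. Camera axes: x right, y down, z forward; pixel columns grow to the right and rows downward; lengths in mm; the calibration is good to about 2 mm. A picture is of the moment at which its call begins.
A pose or a line that the arm cannot do raises PlanningError and nothing moves.
- sign_off(): hands the job in; it is judged then, once.
The state is a dict: "clock": time; "qpos": joint angles; "qvel": joint speeds; "effort": joint torques, N m; "tcp_pos": TCP position; "ee_rot": TCP orientation; "force": force on the tool from outside, world axes, zero at the start; "torque": the same for the moment, N m; "gripper_width": opening from 0.0 (shut) to 1.0 (fully open); "grip_force": force on a finger pad.
Only numpy, scipy, OpenCV 4.12 (cv2) and the standard library are available. Lean on these libraries where they do the work, as an engineer would, in place of code of your own. Each camera call takes 0.05 s, during which the arm holds its last target. There are 200 camera calls.

### The job

Set the roller gap of the desktop card creaser and start it: turn its round gap dial gently anticlockwise (seen from above) until it meets its end stop, without forcing it, then turn it clockwise exactly six clicks, and only then press the green run button fully down and let it up again. Leave the tape roll, the blue stapler and the pin box where they are.

Things in the scene. Friction and masses are not known exactly. Their poses are not given: they have to be found in the camera images.
- dial_grip (a point): point on the upright axis of the gap dial, at a good height to grip it, fixed to the machine. Machine: white desktop card creaser, control panel on top 29 mm below this point. Dial: round fluted knob in a grippy dark rubber sleeve, 44 mm diameter, its side spans 22 mm below to 12 mm above this point, no pointer; turns about z. x: from the front (card table) to the back of the machine, y: to its left
- gap (a joint): roller gap, driven by the dial: 0 at the end stop's click, +0.00001 m per click clockwise (seen from above), 20 clicks a turn (18 deg each); far finer than this reading's noise: count by feel. A click takes about 0.12 N m; the stop is springy from 2 deg past click 0 and is forced over about 0.5 N m (gap below -0.0000073). Let go, the dial springs back into the nearest click; 12 clicks in all, starts at 2 to 6
- run_top (a point): centre of the top face of the green round run button, 26 mm diameter, standing 22 mm above the control panel, 140 mm to the right of the dial's axis on the same panel; z up
- run (a joint): travel of the run button downward in m: 0 up, 0.006 fully down, takes about 5 N, springs back up
- tape: beige adhesive tape roll lying flat, 53 mm across, 15 mm high; origin at the centre of its underside; stays where it is
- stapler: small stapler with a blue top, 125 x 33 x 68 mm; origin at the centre of its underside; stays where it is
- pins: clear box of coloured pins, 36 x 44 x 35 mm; origin at the centre of its underside; stays where it is

How it is judged (in metres and radians):
On the way, in this order (a step that is already met when the one before it is completed fails the run):
1. the dial has been turned back to its end stop (click 0) (value of joint gap below 2.5e-06 m), for 0.1 s.
2. the dial stands six clicks up from its end stop (value of joint gap between 5.7e-05 and 6.3e-05 m), for 0.2 s.
3. the run button is pressed fully down (value of joint run above 0.0045 m), for 0.05 s.
At the end, for the whole second after the job is handed in: the dial stands six clicks (within 0.3 of a click) clockwise of its end stop and the run button is up again; the tape roll, stapler and pin box within 30 mm of where they stood (all of step 2 and value of joint run below 0.001 m); the robot touches nothing.
It fails at once if the dial is forced past its end stop (value of joint gap below -7.3e-06 m).
It fails at once if the run button is pressed while the dial is not at six clicks (value of joint run above 0.003 m and (value of joint gap below 5.5e-05 m or value of joint gap above 6.5e-05 m)).
It fails at once if the tape roll is shifted (distance of tape from where it was at the start of the episode above 0.03 m).
It fails at once if the stapler is shifted (distance of stapler from where it was at the start of the episode above 0.03 m).
It fails at once if the pin box is shifted (distance of pins from where it was at the start of the episode above 0.03 m).
It also fails if it takes over 72 s, if anything falls off the work surface, if the arm or the gripper's body presses on something with over 40 N, if the wrist force passes 120 N, or if a joint passes its speed limit or range.

## Working session

There is one attempt and no reset: what is moved stays moved. The work goes in short steps, each a Python script; the robot and the scene stay as the last script left them, time stands still between calls to the robot, and variables do not carry over. Pictures are saved under pics/ and viewed, at most 10 in all, crops included, and the job is handed in when it is done.

```bash
mkdir -p pics; python3 - <<'E'
from bench import *
import cv2,numpy as np
print(state(),grip_point_offset)
ims=[]
for n in("scene","side"):
    c=read_camera(n);np.savez("pics/"+n,**c);cv2.imwrite(f"pics/{n}.png",c["image"][:,:,::-1])
    R=cv2.Rodrigues(np.array(c["rvec"],float))[0];print(n,c["fx"],c["cx"],c["cy"],-R.T@np.array(c["tvec"]).ravel(),R[2])
E
```

```text
{'clock': 0.0, 'qpos': array([ 1.21699349,  0.4683646 , -0.01159325,  1.60362452,  0.00601447,
        1.07139356, -0.056341  ]), 'qvel': array([ 1.06414396e-03,  3.73264513e-04,  9.84944162e-04, -1.38535887e-03,
       -5.60220434e-04,  8.90665112e-05, -2.46022083e-04]), 'effort': array([ 5.31969381e-04, -5.20566523e+01, -1.24875060e-02, -2.43746942e+01,
       -5.66010189e-02,  1.71945471e-02,  1.77425272e-04]), 'tcp_pos': array([ 198.52973311, -618.32627796,  213.64814124]), 'ee_rot': array([-8.53782758e-04,  9.87957344e-01,  1.54723998e-01, -2.04669347e-04]), 'force': array([0.16825532, 0.13684331, 0.83272327]), 'torque': array([-0.03449944,  0.01804528,  0.0147345 ]), 'grip_force': 0.0, 'gripper_width': 0.9992604225711417} 18.700000000000003
scene 391.59264453946844 323.8655921262205 205.52701033225298 [-333.92271526  422.71040325  787.70168729] [ 0.72892731 -0.36817994 -0.57715553]
side 426.2677492378946 311.0983035771846 194.623455162702 [  66.22894438 -934.66467459 1006.39003827] [ 0.34479414  0.65566193 -0.67173241]
```

View pics/scene.png

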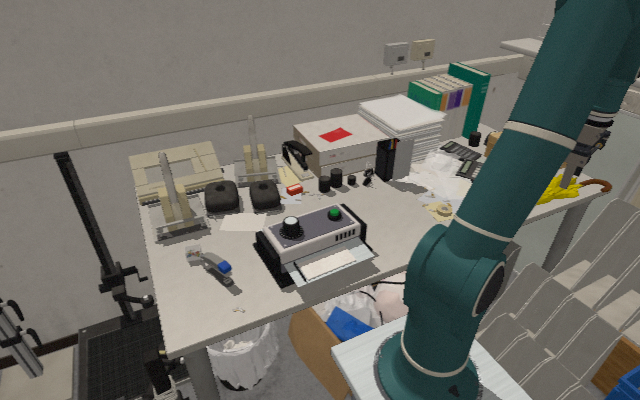

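View pics/side.png

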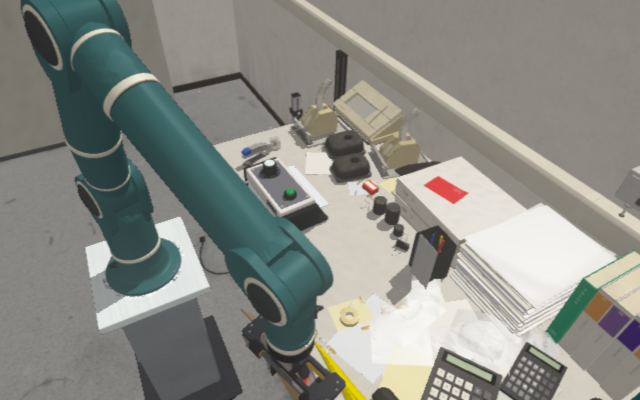

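The scene view shows the creaser with the dial at about (291,224) and the green button at (334,213). In the side view they are at about (270,164) and (290,193). Next I triangulate both from the two views.

```bash
cat > h.py <<'E'
from bench import *
import cv2,numpy as np
def P(c):
    R=cv2.Rodrigues(np.array(c["rvec"],float))[0];t=np.array(c["tvec"],float).reshape(3,1)
    return np.array([[c["fx"],0,c["cx"]],[0,c["fy"],c["cy"]],[0,0,1]],float)@np.hstack([R,t])
def tri(c1,p1,c2,p2):
    X=cv2.triangulatePoints(P(c1),P(c2),np.array(p1,float).reshape(2,1),np.array(p2,float).reshape(2,1));return (X[:3]/X[3]).ravel()
def onz(c,p,z):
    M=P(c);A=np.column_stack([M[:,0],M[:,1],-np.array([p[0],p[1],1.])])
    s=np.linalg.solve(A,-(M[:,2]*z+M[:,3]));return s[:2]
def green(img,box=None):
    h=cv2.cvtColor(img,cv2.COLOR_RGB2HSV);m=cv2.inRange(h,(45,90,40),(85,255,255))
    if box: k=np.zeros_like(m);x,y,X,Y=box;k[y:Y,x:X]=1;m=m*k
    return m
def cen(m):
    n,l,s,c=cv2.connectedComponentsWithStats(m);i=1+np.argmax(s[1:,4]);return c[i],s[i]
E
python3 - <<'E'
from h import *
a=dict(np.load("pics/scene.npz"));b=dict(np.load("pics/side.npz"))
pa,sa=cen(green(a["image"],(320,200,350,230)));pb,sb=cen(green(b["image"],(275,180,305,205)))
print(pa,sa,pb,sb,"button",tri(a,pa,b,pb))
def white(c,box):
    x,y,X,Y=box;g=cv2.cvtColor(c["image"],cv2.COLOR_RGB2GRAY);m=((g>140)*255).astype(np.uint8);k=np.zeros_like(m);k[y:Y,x:X]=1;return cen(m*k)
qa,s1=white(a,(281,213,301,228));qb,s2=white(b,(262,155,278,171));print(qa,s1,qb,s2,"dial top",tri(a,qa,b,qb))
for n,c,(x,y) in(("a",a,(250,190)),("b",b,(230,130))):pass
I=np.hstack([cv2.resize(a["image"][190:290,250:380],None,fx=3,fy=3),cv2.resize(b["image"][140:240,235:335],None,fx=3,fy=3)])
cv2.imwrite("pics/crop.png",I[:,:,::-1])
E
```

```text
[334.0862069  212.10344828] [330 209  10   7  58] [289.66666667 191.76470588] [286 188   9   8  51] button [472.27150555 -19.17281168 113.4656732 ]
[289.69620253 217.30379747] [281 213  20  11 158] [269.5511811  159.62204724] [262 155  16  11 127] dial top [466.07443139 121.63726096 145.75080401]
```

View pics/crop.png

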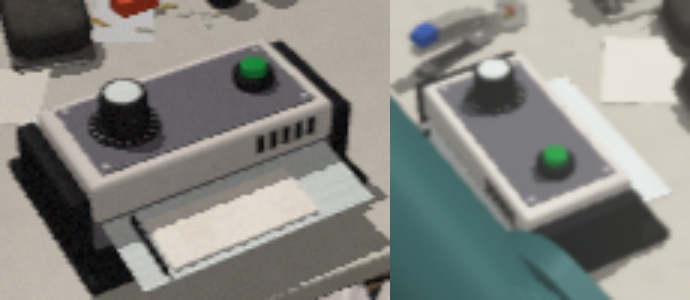

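```bash
python3 - <<'E'
from h import *
print(state()["clock"])
move_l([198,-618,330])
q=[0,1,0,0]
move_ptp([470,50,330],q)
s=state();print(s["qpos"],s["tcp_pos"],s["clock"])
c=read_camera("wrist");np.savez("pics/w",**c);cv2.imwrite("pics/w.png",c["image"][:,:,::-1])
print(cen(green(c["image"])), [round(x,2) for x in s["torque"]])
for a in np.arange(-180,180,30):
    t=np.radians(a)/2; j=ik([466,121,105],[0,np.cos(t),np.sin(t),0]);print(a,None if j is None else np.round(j,2))
E
```

```text
0.1
[ 0.60386309  0.13431901 -0.83847859  1.83180776  0.10618652  1.22161023
 -1.8388361 ] [470.23905901  49.14992021 329.92471635] 3.575
(array([368.52076677, 173.12779553]), array([359, 163,  20,  21, 313], dtype=int32)) [np.float64(0.02), np.float64(0.03), np.float64(-0.01)]
-180 [ 0.68  0.92 -1.41  2.04  1.02  1.18  0.37]
-150 [ 0.65  0.82 -1.32  2.04  0.94  1.08  0.96]
-120 [ 0.65  0.82 -1.32  2.04  0.94  1.08  1.49]
-90 [-1.19  0.58  1.12  2.15 -0.71  0.86 -2.77]
-60 [-0.5   0.34  0.21  2.11 -0.11  0.7  -2.84]
-30 [ 0.27  0.45 -0.71  2.06  0.42  0.77 -2.79]
0 [ 0.3   0.47 -0.75  2.06  0.45  0.78 -2.3 ]
30 [ 0.32  0.48 -0.78  2.06  0.47  0.79 -1.8 ]
60 [ 0.35  0.49 -0.82  2.06  0.5   0.8  -1.29]
90 [ 0.43  0.54 -0.93  2.05  0.59  0.84 -0.84]
120 [ 0.48  0.57 -1.    2.05  0.64  0.87 -0.37]
150 [ 0.53  0.63 -1.08  2.05  0.72  0.91  0.09]
```

View pics/w.png

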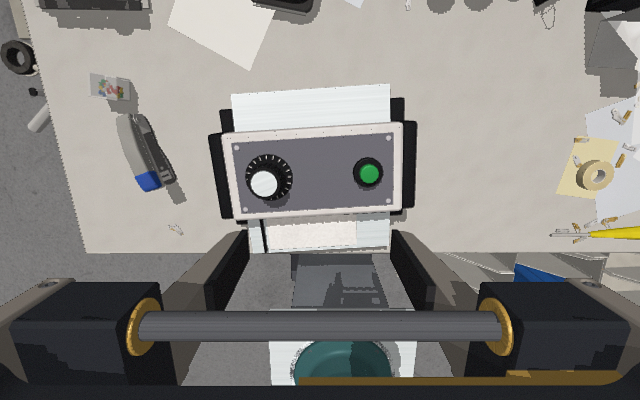

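The wrist view shows the dial cap at about (264,183) and the button at (368,173). The stapler at (145,150) and the tape at (595,175) are both clear of the work.

```bash
python3 - <<'E'
from h import *
c=dict(np.load("pics/w.npz"));g=cv2.cvtColor(c["image"],cv2.COLOR_RGB2GRAY)
m=((g>150)*255).astype(np.uint8);k=np.zeros_like(m);k[160:208,242:290]=1
(dx,s)=cen(m*k);b,_=cen(green(c["image"]))
Z=c["z_map"];M=P(c);R=cv2.Rodrigues(c["rvec"])[0];C=-R.T@c["tvec"].ravel()
def pt(p):
    z=np.median(Z[int(p[1])-2:int(p[1])+3,int(p[0])-2:int(p[0])+3]);v=np.array([(p[0]-c["cx"])/c["fx"],(p[1]-c["cy"])/c["fy"],1])*z
    return C+R.T@v
print(C,dx,s,pt(dx),b,pt(b),"panel",pt((315,165)),pt((315,195)))
# dial sleeve base: dark ring
print("button@114",onz(c,b,114),"machine top edge L/R",pt((240,142)),pt((390,132)))
E
```

```text
[549.79355577  49.05493138 501.16408247] [263.5648855  183.44656489] [251 171  26  26 524] [464.43878709 121.36946863 139.03359234] [368.52076677 173.12779553] [474.20582131 -17.23955065 120.95527585] panel [481.6670533   55.14039841  99.21009106] [437.63728704  55.39993822  99.10088655]
button@114 [472.82307179 -18.45229587] machine top edge L/R [513.73403779 158.81516001  98.18291729] [526.88635533 -48.06114576  97.83668856]
```

```bash
python3 - <<'E'
from h import *
t=np.radians(60)/2;q=[0,np.cos(t),np.sin(t),0]
move_ptp([464.5,121.4,175],q);dwell(.3)
s=state();print("free",np.round(s["torque"],3),s["effort"][6],np.round(s["force"],2))
move_l([464.5,121.4,109],speed=100)
s=state();print(np.round(s["tcp_pos"],1),np.round(s["force"],2),s["clock"])
command_gripper(0.0);dwell(.2)
s=state();print(s["gripper_width"]*92,s["grip_force"],np.round(s["force"],2),np.round(s["torque"],3),s["effort"][6],np.round(s["qpos"],3),s["clock"])
j=np.array(s["qpos"]);np.save("j0.npy",j)
for i in range(1,10):
    j7=j.copy();j7[6]+=np.radians(2)*i;set_joints(j7);s=state()
    print(i*2,np.round(s["torque"],3),round(s["effort"][6],3),np.round(s["force"],1),round(np.degrees(s["qpos"][6]-j[6]),2),round(s["clock"],2))
E
```

```text
free [-0.01  -0.022  0.059] -0.005602358432952315 [ 0.81 -0.43  0.09]
[464.8 121.7 109.3] [-0.63  0.04  0.14] 5.45
43.15513504265188 30.00013679265976 [-0.06 -1.13  0.2 ] [-0.164 -0.121 -0.012] 0.0028723217110382393 [ 0.36   0.485 -0.832  2.056  0.497  0.809 -1.293] 6.4417
2 [-0.117 -0.159 -0.084] 0.162 [ 0.9 -0.9 -0. ] 1.96 6.69
4 [-0.181 -0.15  -0.196] 0.225 [ 0.2 -0.2 -0.4] 3.93 6.94
6 [-0.08  -0.112 -0.092] 0.155 [ 1.2 -0.2  0.6] 5.93 7.19
8 [-0.115 -0.109 -0.057] 0.103 [1.4 0.3 0. ] 7.93 7.44
10 [-0.084 -0.182 -0.021] 0.027 [ 1.1  0.7 -0.1] 9.93 7.69
12 [-0.111 -0.181 -0.025] 0.046 [ 0.5 -0.9 -0.7] 11.92 7.94
14 [-0.086 -0.236  0.128] -0.075 [ 1.1 -0.9 -0. ] 13.93 8.19
16 [-0.09  -0.297  0.129] -0.048 [ 1.9 -0.5 -0.7] 15.93 8.44
18 [-0.198 -0.331  0.026] 0.054 [1.4 0.4 0.1] 17.92 8.69
```

```bash
python3 - <<'E'
from h import *
j=np.load("j0.npy")
def go(d):
    k=j.copy();k[6]+=np.radians(d);set_joints(k)
    e=[]
    for _ in range(4): e.append((state()["effort"][6],state()["torque"][2]));dwell(.02)
    e=np.mean(e,0);s=state();print(d,np.round(e,3),round(np.degrees(s["qpos"][6]-j[6]),2),round(s["clock"],2));return e[0]
for n in range(1,7):
    stop=False
    for p in (0,4,6,8,9):
        e=go(18*n+p)
        if e>.28 or (p>=8 and e>.19): stop=True;break
    if stop: break
    go(18*n+13)
print("stop after",n)
E
```

```text
18 [ 0.004 -0.004] 17.98 9.01
22 [ 0.226 -0.144] 21.89 9.32
24 [ 0.082 -0.031] 23.94 9.64
26 [ 0.064 -0.03 ] 25.94 9.96
27 [ 0.065 -0.038] 26.97 10.28
31 [-0.047  0.094] 30.9 10.59
36 [0.079 0.031] 35.84 10.91
40 [ 0.232 -0.171] 39.85 11.22
42 [ 0.073 -0.04 ] 41.93 11.54
44 [ 0.057 -0.066] 43.93 11.86
45 [ 0.061 -0.048] 44.93 12.18
49 [-0.062  0.084] 48.95 12.49
54 [ 0.053 -0.004] 53.94 12.81
58 [ 0.21  -0.135] 57.91 13.12
60 [ 0.253 -0.227] 59.91 13.44
62 [ 0.063 -0.026] 61.93 13.76
63 [-0.051  0.07 ] 62.94 14.07
67 [-0.083  0.116] 66.95 14.39
72 [0.053 0.027] 71.94 14.71
76 [ 0.286 -0.24 ] 75.91 15.03
stop after 4
```

```bash
python3 - <<'E'
from h import *
j=np.load("j0.npy")
def go(d):
    k=j.copy();k[6]+=np.radians(d);set_joints(k)
    e=[]
    for _ in range(4): e.append((state()["effort"][6],state()["torque"][2]));dwell(.02)
    e=np.mean(e,0);s=state();print(d,np.round(e,3),round(np.degrees(s["qpos"][6]-j[6]),2),round(s["clock"],2));return e[0]
for d in (77,78,79,80):
    if go(d)>.36: break
E
```

```text
77 [ 0.352 -0.338] 76.89 15.34
78 [ 0.447 -0.46 ] 77.88 15.66
```

Torque climbed steadily past 0.4 N m instead of dropping off, so this is the end stop, with click 0 at about 72 deg. I back off to click 0 and then count six clicks clockwise.

```bash
python3 - <<'E'
from h import *
j=np.load("j0.npy")
def go(d):
    k=j.copy();k[6]+=np.radians(d);set_joints(k)
    e=[]
    for _ in range(3): e.append((state()["effort"][6],state()["torque"][2]));dwell(.015)
    e=np.mean(e,0);s=state();print(d,np.round(e,3),round(s["clock"],2));return e[0]
go(75);go(72);dwell(.3);go(72)
for d in range(69,-37,-3): go(d)
dwell(.3);go(-36)
s=state();print(s["gripper_width"]*92,np.round(s["force"],1))
E
```

```text
75 [ 0.141 -0.201] 15.96
72 [-0.031 -0.028] 16.26
72 [ 0.011 -0.017] 16.86
69 [-0.155  0.114] 17.16
66 [-0.063 -0.006] 17.46
63 [-0.08   0.041] 17.76
60 [ 0.018 -0.101] 18.06
57 [ 0.034 -0.111] 18.36
54 [-0.03   0.016] 18.66
51 [-0.166  0.132] 18.96
48 [-0.083  0.058] 19.26
45 [-0.073  0.004] 19.56
42 [-0.002 -0.068] 19.86
39 [ 0.058 -0.111] 20.16
36 [-0.036 -0.021] 20.46
33 [-0.149  0.126] 20.76
30 [-0.233  0.178] 21.06
27 [-0.081  0.041] 21.36
24 [ 0.019 -0.08 ] 21.66
21 [ 0.017 -0.062] 21.96
18 [-0.04  -0.018] 22.26
15 [-0.181  0.097] 22.56
12 [-0.133  0.073] 22.86
9 [-0.114  0.039] 23.16
6 [-0.007 -0.065] 23.46
3 [-0.018 -0.026] 23.76
0 [-0.042 -0.012] 24.06
-3 [-0.183  0.127] 24.36
-6 [-0.112  0.031] 24.66
-9 [-0.096  0.034] 24.96
-12 [ 0.006 -0.084] 25.26
-15 [-0.016 -0.05 ] 25.56
-18 [-0.043 -0.054] 25.86
-21 [-0.186  0.118] 26.16
-24 [-0.168  0.104] 26.46
-27 [-0.011 -0.018] 26.76
-30 [-0.021 -0.053] 27.06
-33 [ 0.012 -0.055] 27.36
-36 [-0.046 -0.019] 27.66
-36 [-0.004  0.024] 28.26
43.288876156173586 [-1.4  2.7  0.2]
```

Six distinct torque peaks on the way, and the dial settled at zero torque. Now I release it, retreat and press the button.

```bash
python3 - <<'E'
from h import *
command_gripper(1.0);dwell(.2)
p=state()["tcp_pos"];move_l([p[0],p[1],190],speed=120)
t=np.radians(60)/2;q=[0,np.cos(t),np.sin(t),0]
move_ptp([474,-17.5,180],q);command_gripper(0.0)
c=read_camera("wrist");cv2.imwrite("pics/w2.png",c["image"][:,:,::-1])
move_l([474,-17.5,126],speed=80);dwell(.3);s=state();f0=s["force"][2];print(np.round(s["tcp_pos"],1),f0,s["clock"])
for z in np.arange(125,104,-1.):
    move_l([474,-17.5,z],speed=30);dwell(.05);s=state();f=s["force"][2]-f0
    print(z,round(s["tcp_pos"][2],1),round(f,1),round(s["clock"],2))
    if f>13: break
dwell(.1)
move_l([474,-17.5,200],speed=80);dwell(.3);s=state();print(np.round(s["force"],1),s["clock"])
c=read_camera("wrist");cv2.imwrite("pics/w3.png",c["image"][:,:,::-1])
E
```

```text
[474.2 -17.6 126.3] -0.2989425991622037 33.4667
125.0 125.0 0.3 33.77
124.0 123.9 0.8 34.07
123.0 123.0 0.4 34.37
122.0 122.0 0.3 34.67
121.0 121.0 0.0 34.97
120.0 120.1 2.0 35.27
119.0 119.1 1.6 35.57
118.0 118.1 2.7 35.87
117.0 117.1 4.0 36.17
116.0 116.1 3.9 36.47
115.0 115.1 4.4 36.77
114.0 114.4 9.1 37.07
113.0 114.2 18.5 37.37
[ 0.4 -0.2 -0.3] 39.0
```

View pics/w3.png

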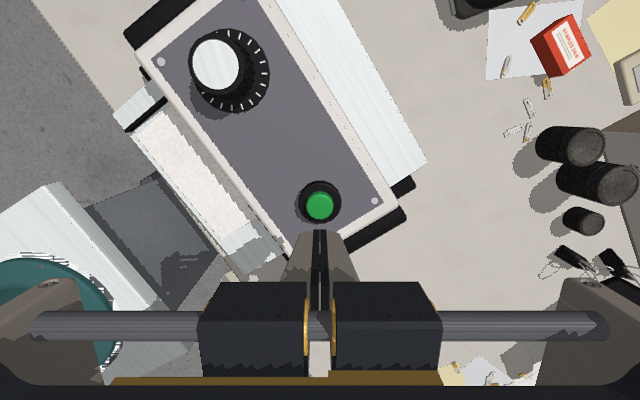

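```bash
python3 -c "
from bench import *
print(sign_off())"
```

```text
the job is handed in; nothing more can be done
None
```

The job is handed in at about 39 s on the robot's clock, with no verdict returned: by feel, the dial met its end stop (about 0.46 N m at most) and was turned six clicks clockwise, then the green button (320,205 in the last picture) was pressed its full 6 mm and let go, and the gripper is now clear of everything; I did not re-measure the tape roll, stapler and pin box, but nothing was moved near them.

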